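Pump up the vacuum specimen holder

ROBOT

A 6-joint arm with a two-finger parallel gripper is mounted at the origin on the work surface. World frame = base frame: x ahead of the robot, y to its left, z up, the work surface at z = 0. Lengths are in m, angles in degrees, forces in N, time in s.
With the tool pointing down it reaches from about 0.3 to 0.75 m from the base axis. Payload 8.5 kg.
Tool frame: the origin (TCP) lies at the very end of the fingers, on their centre line; the grasp point (between the pads) lies 19 mm behind it; z points along the fingers, y is the line along which they close (so a half turn about z gives the same grasp; the last joint's range is limited). The gripper opens to 85 mm and grips with 20 to 120 N. Pads are 22 mm wide; open, the fingers measure 114 mm over their backs; the gripper's body (76 mm by 85 mm) begins 54 mm behind the grasp point. The pads swing forward as they close: fully open they stand 13 mm farther back than shut.
Start: joints at [-82.122, 21.807, 74.336, -0, 83.858, -12.336], TCP at [0.19, -0.516, 0.231] pointing down, gripper open.
Joint ranges: [-178.18, 178.18], [-50.72, 133.34], [12.68, 142.11], [-81.47, 261.47], [9.98, 163.14], [-165.26, 165.26]. Speed limits (degrees/s): [136.94, 136.94, 180, 180, 180, 180].

INTERFACE

Orientations are given as a 3x3 rotation matrix whose columns are the frame's x, y, z axes.
In Python, from rig import observe, cams, ticket gives the robot as it stands.
- The arm moves only by the tool move_arm, never from a script. Its arguments are lists of equal length, an entry for each row: "jaw": the finger opening in cm, from 0 to 8.54; "dp": the shift along the tool's x, y, z in cm, a list of three; "turn": the turn, a rotation vector about the tool's x, y, z in rad, a list of three. In form: {"jaw": [jaw, ...], "dp": [[tx, ty, tz], ...], "turn": [[wx, wy, wz], ...]}. A call has 1 to 12 rows; each row shifts and turns the commanded pose from where the row before left it, along the tool's axes as they then stand; what a row does not reach is not made up. A row lasts 1/12 s, in which the tool goes at most 41.7 mm and 7.16 degrees, less where a joint would pass 70% of its speed; a pose out of reach is approached as far as the arm can. A call is refused whole if a number of a shift passes 4.17 or a number of a turn 0.125, either way. A call with a gripper value outside its range is refused whole. The fingers move at their own pace and stop on an object; "force" is the grip in N (left out, the last holds). Time passes only in rows, so rows that do not move let the fingers close. It gives the time, the measured TCP pose, the force, the opening and the grip force at its end, in the units of the state.
- observe(): the state, without advancing time (a new reading comes with each control period).
- cams.get_image(name): name is "scene" or "top"; returns (picture, depth): 420x560x3 uint8, red, green, blue; 420x560 float32, m along the optical axis (not along the pixel's ray), 0 where there is no reading.
- cams.calibration(name): a dict with "vertical_fov" (degrees; the focal length in pixels is half the picture's height over the tangent of half this angle, whatever the lens; pixels are square), "cx", "cy" (the principal point, pixels), "view" (4x4, takes a point from world to camera coordinates). Camera axes: x right, y up, looking along -z (the intrinsics and any distortion apply to the point x, -y, -z); pixel columns grow to the right and rows downward; lengths in m; the calibration is good to about 2 mm. A picture is of the moment at which its call begins. calibration takes no time and is no camera call.
- ticket.close_job(): hands the job in; it is judged then, once.
Trained networks look in the newest picture that a camera, given by its name, has taken for a name from the list of things; names that differ only in an ending like _2 or _b are one class to them, and where a whole thing is asked for, a point or a joint stands for the part that bears it (a point fixed in the world has none). Each returns a list of dicts, best first, with "p" (0 to 1); they miss things now and then, are a little off and sometimes report something else, mostly with a low value. They report only what shows in the picture. A call takes as long as a camera call.
- cams.spot_in(camera, query): "box" ([centre column, centre row, width, height] as shares, 0 to 1, of the picture: columns of its width, rows of its height, round what is visible of it).
- cams.outline_of(camera, query): "mask" (420x560 bool, what is visible of it) and "box" ([centre column, centre row, width, height] as shares, 0 to 1, of the picture: columns of its width, rows of its height, round what is visible of it).
- cams.mark_of(camera, query): "location" ([column, row] as shares, 0 to 1, of the picture: columns of its width, rows of its height: a listed point, or the origin of a listed thing).
The state is a dict: "time_s": time; "q": joint angles; "qvel": joint speeds; "joint_efforts": joint torques, N m; "position": TCP position; "tool_rot": TCP orientation; "ft_force": force on the tool from outside, world axes, zero at the start; "wrist_torque": the same for the moment, N m; "grip_width": finger opening in m; "gripper_force": force on a finger pad.
Only numpy, scipy, OpenCV 4.12 (cv2) and the standard library are available. Lean on these libraries where they do the work, as an engineer would, in place of code of your own. Each camera call takes 0.05 s, during which the arm holds its last target. There are 200 camera calls.

TASK

Work the hand pump of the vacuum specimen holder on the bench: press its mushroom plunger down and let it spring back up, again and again, until the steel indicator pin has come all the way out of the side of the pump and further strokes bring it out no more. Finish clear, with the plunger fully up. Do not lift or shift the holder, do not touch the pin itself, and leave the fossil jaw and the tools around it where they are.

Things in the scene. Friction and masses are not known exactly. Their poses are not given: they have to be found in the camera images.
- holder: Vacuum specimen holder, loose on the bench, about 3 kg. Grey base plate 120 mm (x) by 240 mm (y), 14 mm thick; origin at the centre of its underside, z up. Towards its +y end stands the grey pump tower, 84 (x) by 90 (y) mm, centred at (0, 55) mm, top 80 mm above the bench. Towards its -y end is a low pad (top 28 mm high, centred at (0, -60) mm) on which the fossil jaw lies.
- plunger_top (a point): Centre of the flat top of the plunger's black mushroom cap, 48 mm in diameter (flat part about 42 mm), on top of the pump tower at (0, 55, 117) mm in the holder's frame with the plunger up; it goes down with the plunger.
- plunger (a joint): Plunger travel in m: 0 = fully up (where its spring returns it in under half a second when let go), 0.016 = fully down on its stop. Straight down. The spring takes about 4 N at the start and 10 to 13 N at the bottom; the stop is rigid.
- pin (a joint): How far the indicator pin is out, in m: 0 to 0.009 at the start, 0.030 = fully out. A hidden ratchet moves it in 3 mm notches: a full push brings it out about 6 mm (half a push 3 mm, a very short one nothing) and it stays there while the plunger rises. Let the plunger rise fully between pushes. Usually 3 to 5 full strokes; the last may bring only 3 mm; extra strokes do no harm.
- pin_tip (a point): Centre of the outer end of the round steel indicator pin, 10 mm in diameter, which slides out level along the holder's +y from a dark 24 mm collar on the tower's +y side, 42 mm above the bench; it is 2 mm proud of the collar when the joint reads 0. It can be pushed back by a touch.
- jaw: Brown fossil jaw fragment, about 32 x 130 mm, 32 mm high, loose on the holder's pad, long way along the holder's y; origin at the centre of its underside (28 mm above the bench). Leave alone.
- caliper: Digital caliper lying on the bench, 170 mm long along its y, jaws to its -x; 12 mm high; origin at the middle of the underside. Leave alone.
- brush: Dusting brush lying along its x on the bench beside the holder. Leave alone.
- jar: Small lidded jar, 48 mm in diameter, 62 mm high, standing; origin under its centre. Leave alone.
- loupe: Black hand loupe, 38 mm in diameter, 36 mm high, standing; origin under its centre. Leave alone.

How it is judged:
By the outcome, as a careful person would: the job done as asked, in the order asked, and still so for the second after the job is handed in, with the robot touching nothing.
It also fails if it takes over 42 s, if anything falls off the work surface, if the arm or the gripper's body presses on something with over 40 N, if the wrist force passes 120 N, or if a joint passes its speed limit or range.

## Working session

There is one attempt and no reset: what is moved stays moved. The work goes in short steps, Python scripts to look and compute and a tool call to move; the robot and the scene stay as the last step left them, time stands still between calls to the robot, and variables do not carry over. Pictures are saved under pics/ and viewed, at most 10 in all, crops included, and the job is handed in when it is done.

Besides the shell and the picture viewer there is one more tool, called after "Call:" in YAML: its name, and indented under it one key for each argument. move_arm: Moves the arm, as the interface text tells. Its arguments: {"type":"object","properties":{"jaw":{"type":"array","items":{"type":"number"}},"dp":{"type":"array","items":{"type":"array","items":{"type":"number"}}},"turn":{"type":"array","items":{"type":"array","items":{"type":"number"}}},"force":{"type":"number"}},"required":["jaw","dp","turn"]}

```bash
mkdir -p pics
cat > h.py <<'E'
import numpy as np,cv2
from rig import observe,cams,ticket
def unproj(n,u,v,d):
    c=cams.calibration(n);f=210/np.tan(np.radians(c["vertical_fov"]/2))
    p=np.array([(u-c["cx"])/f*d,-(v-c["cy"])/f*d,-d,1])
    return (np.linalg.inv(c["view"])@p)[:3]
def proj(n,P):
    c=cams.calibration(n);f=210/np.tan(np.radians(c["vertical_fov"]/2))
    p=np.array(c["view"])@np.append(P,1);return c["cx"]+f*p[0]/-p[2],c["cy"]-f*p[1]/-p[2]
E
python3 - <<'E'
from h import *
ims=[]
for n in("scene","top"):
    im,d=cams.get_image(n);cv2.imwrite(f"pics/{n}0.png",im[:,:,::-1]);np.save(n+"0.npy",d)
    c=cams.calibration(n);print({k:(v if k!='view' else '') for k,v in c.items()})
    for q in("plunger_top","pin_tip","holder","jaw","caliper","jar","loupe"):
        for r in cams.mark_of(n,q)[:2]:
            u,v=r["location"][0]*560,r["location"][1]*420
            dd=d[min(int(v),419),min(int(u),559)]
            print(n,q,round(r["p"],2),round(u),round(v),unproj(n,u,v,dd).round(3))
s=observe();print(s["position"],np.round(s["tool_rot"],3),s["time_s"],s["ft_force"],s["grip_width"])
E
```

```text
{'vertical_fov': 54.85726016960407, 'cx': 282.55129264804265, 'cy': 211.5203578227541, 'view': ''}
scene plunger_top 0.66 223 214 [ 0.533 -0.03   0.115]
scene holder 0.72 211 265 [ 0.561 -0.08   0.013]
scene jaw 0.97 179 280 [ 0.583 -0.145  0.049]
scene caliper 0.78 166 237 [ 0.455 -0.137  0.006]
scene jar 0.78 135 326 [ 0.62  -0.241  0.034]
scene loupe 0.64 292 224 [0.565 0.095 0.034]
{'vertical_fov': 48.44638006677138, 'cx': 279.2085787879259, 'cy': 207.97630943769178, 'view': ''}
top plunger_top 0.56 315 230 [ 0.534 -0.021  0.119]
top pin_tip 0.69 341 226 [ 0.551 -0.083  0.015]
top pin_tip 0.56 286 240 [ 0.525  0.035 -0.   ]
top holder 0.95 339 226 [ 0.544 -0.071  0.079]
top jaw 0.74 371 224 [ 0.55  -0.139  0.051]
top caliper 0.57 364 278 [ 0.443 -0.126  0.014]
top jar 0.64 413 204 [ 0.588 -0.224  0.062]
top loupe 0.73 255 229 [0.545 0.099 0.038]
[ 0.19001873 -0.51611086  0.23132755] [[ 0.938  0.345  0.   ]
 [ 0.345 -0.938  0.   ]
 [ 0.    -0.    -1.   ]] 0.8 [-0.10563756 -0.21203227 -0.18082215] 0.08517161597603802
```

View pics/scene0.png

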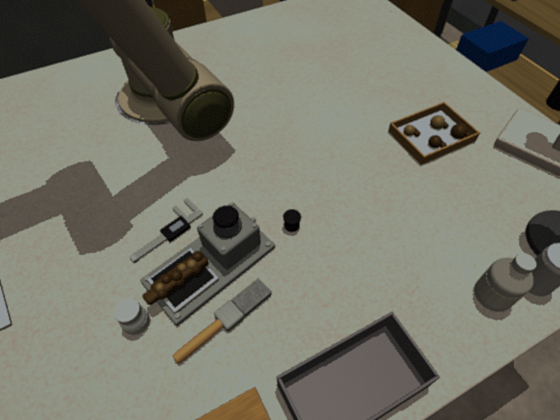

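View pics/top0.png

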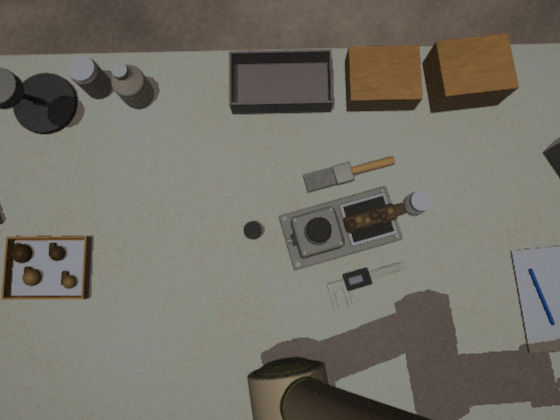

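The top view shows the holder lying roughly along world y. The cap is at about (319,230), the pin at about (291,240) facing the loupe (253,230), and the jaw, caliper, brush and jar are clear of the cap. Next I'll refine the cap centre with depth.

Run:
```python
from h import *
for n,(u0,v0) in {"scene":(226,215),"top":(319,230)}.items():
    d=np.load(n+"0.npy")
    P=np.array([unproj(n,u,v,d[v,u]) for v in range(v0-30,v0+30) for u in range(u0-30,u0+30) if d[v,u]>0])
    k=P[(P[:,2]>.108)&(P[:,2]<.13)&(np.hypot(P[:,0]-.53,P[:,1]+.025)<.06)]
    (c,r)=cv2.minEnclosingCircle(k[:,:2].astype(np.float32))
    print(n,len(k),k.mean(0).round(4),np.median(k[:,2]).round(4),np.round(c,4),r)
    t=P[(P[:,2]>.07)&(P[:,2]<.088)]; print(" tower",cv2.minAreaRect(t[:,:2].astype(np.float32)))
s=observe();R=np.array(s["tool_rot"])
print(R.T@(np.array([.532,-.025,.231])-s["position"]))
```

```text
Traceback (most recent call last):
  File "h.py", line 4, in unproj
    c=cams.calibration(n);f=210/np.tan(np.radians(c["vertical_fov"]/2))
ValueError: time passes only in moves, steps and waits
```

```bash
cat > h.py <<'E'
import numpy as np,cv2,functools
from rig import observe,cams,ticket
cal=functools.lru_cache(None)(cams.calibration)
def unproj(n,u,v,d):
    c=cal(n);f=210/np.tan(np.radians(c["vertical_fov"]/2))
    p=np.array([(u-c["cx"])/f*d,-(v-c["cy"])/f*d,-d,1])
    return (np.linalg.inv(c["view"])@p)[:3]
E
python3 - <<'E'
from h import *
for n,(u0,v0) in {"scene":(226,215),"top":(319,230)}.items():
    d=np.load(n+"0.npy")
    P=np.array([unproj(n,u,v,d[v,u]) for v in range(v0-30,v0+30) for u in range(u0-30,u0+30) if d[v,u]>0])
    k=P[(P[:,2]>.108)&(P[:,2]<.13)&(np.hypot(P[:,0]-.53,P[:,1]+.025)<.06)]
    (c,r)=cv2.minEnclosingCircle(k[:,:2].astype(np.float32))
    print(n,len(k),k.mean(0).round(4),np.median(k[:,2]).round(4),np.round(c,4),r)
    t=P[(P[:,2]>.07)&(P[:,2]<.088)]; print(" tower",cv2.minAreaRect(t[:,:2].astype(np.float32)))
s=observe();R=np.array(s["tool_rot"])
print(R.T@(np.array([.532,-.025,.231])-s["position"]))
E
```

```text
scene 476 [ 0.5414 -0.0289  0.1162] 0.1166 [ 0.5387 -0.0282] 0.02372138574719429
 tower ((0.5391297340393066, -0.02772343158721924), (0.08493994176387787, 0.0898018404841423), 15.400673866271973)
top 486 [ 0.5358 -0.0276  0.1164] 0.1164 [ 0.5365 -0.0279] 0.023910555988550186
 tower ((0.5363929867744446, -0.027879953384399414), (0.08433475345373154, 0.09003793448209763), 14.916473388671875)
[ 4.90598173e-01 -3.42716337e-01  3.42403187e-04]
```

Call:
move_arm:
  jaw: [0,0,0,0,0,0,0,0,0,0,0,0]
  dp:
    - [3.3,-2.25,0]
    - [3.3,-2.25,0]
    - [3.3,-2.25,0]
    - [3.3,-2.25,0]
    - [3.3,-2.25,0]
    - [3.3,-2.25,0]
    - [3.3,-2.25,0]
    - [3.3,-2.25,0]
    - [3.3,-2.25,0]
    - [3.3,-2.25,0]
    - [3.3,-2.25,0]
    - [3.3,-2.25,0]
  turn:
    - [0,0,0]
    - [0,0,0]
    - [0,0,0]
    - [0,0,0]
    - [0,0,0]
    - [0,0,0]
    - [0,0,0]
    - [0,0,0]
    - [0,0,0]
    - [0,0,0]
    - [0,0,0]
    - [0,0,0]

```text
time_s: 1.8
position: [0.4692, -0.124, 0.2316]
tool_rot: [[0.938, 0.346, 0.0], [0.346, -0.938, -0.0], [0.0, 0.0, -1.0]]
ft_force: [1.3, -0.7, 1.0]
grip_width: -0.0
gripper_force: 0.0
```

Call:
move_arm:
  jaw: [0,0,0,0,0,0,0,0]
  dp:
    - [3.3,-2.25,0]
    - [3.3,-2.25,0]
    - [3.2,-2.2,0]
    - [0,0,0]
    - [0,0,2.5]
    - [0,0,2.5]
    - [0,0,2]
    - [0,0,0]
  turn:
    - [0,0,0]
    - [0,0,0]
    - [0,0,0]
    - [0,0,0]
    - [0,0,0]
    - [0,0,0]
    - [0,0,0]
    - [0,0,0]

```text
time_s: 2.47
position: [0.5354, -0.0289, 0.1578]
tool_rot: [[0.938, 0.345, -0.007], [0.345, -0.938, 0.002], [-0.006, -0.004, -1.0]]
ft_force: [-0.2, 0.2, -0.6]
grip_width: 0.0003
gripper_force: 0.0
```

Call:
move_arm:
  jaw: [0,0,0,0,0,0,0,0]
  dp:
    - [0.2,0,1.5]
    - [0,0,1.3]
    - [0,0,0.5]
    - [0,0,0.4]
    - [0,0,0.4]
    - [0,0,0.3]
    - [0,0,0]
    - [0,0,0]
  turn:
    - [0,0,0]
    - [0,0,0]
    - [0,0,0]
    - [0,0,0]
    - [0,0,0]
    - [0,0,0]
    - [0,0,0]
    - [0,0,0]

```text
time_s: 3.13
position: [0.5392, -0.0285, 0.1177]
tool_rot: [[0.938, 0.346, 0.001], [0.346, -0.938, -0.0], [0.0, 0.0, -1.0]]
ft_force: [-0.5, -0.4, 1.0]
grip_width: 0.0002
gripper_force: 0.0
```

Run:
```python
from h import *
a=cams.get_image("top")[0];b=cams.get_image("scene")[0]
c=lambda i,u,v:cv2.resize(i[v-50:v+50,u-60:u+60],(396,330),interpolation=cv2.INTER_CUBIC)
cv2.imwrite("pics/c1.png",np.hstack([c(a,310,230),c(b,235,225)])[:,:,::-1])
```

```text
(no output)
```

View pics/c1.png

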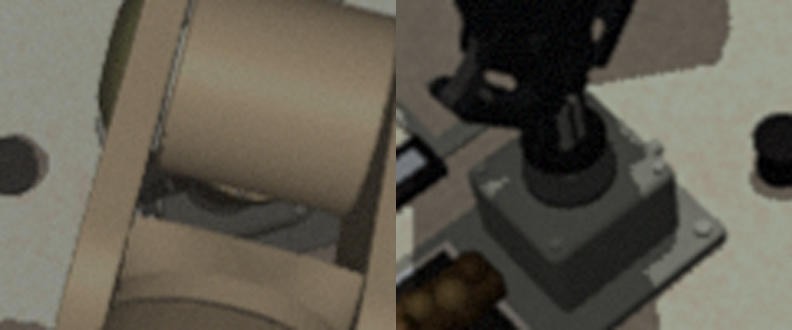

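The fingertips stand on the centre of the cap (scene crop at about (568,130)). First press, taken gradually to find the stop.

Call:
move_arm:
  jaw: [0,0,0,0,0,0]
  dp:
    - [0,0,0.4]
    - [0,0,0.4]
    - [0,0,0.4]
    - [0,0,0.3]
    - [0,0,0]
    - [0,0,0]
  turn:
    - [0,0,0]
    - [0,0,0]
    - [0,0,0]
    - [0,0,0]
    - [0,0,0]
    - [0,0,0]

```text
time_s: 3.73
position: [0.5395, -0.0286, 0.1033]
tool_rot: [[0.938, 0.346, 0.002], [0.346, -0.938, -0.001], [0.002, 0.001, -1.0]]
ft_force: [-1.4, 1.1, 9.2]
grip_width: -0.0002
gripper_force: 4.7
```

Call:
move_arm:
  jaw: [0,0]
  dp:
    - [0,0,0.1]
    - [0,0,0]
  turn:
    - [0,0,0]
    - [0,0,0]

```text
time_s: 3.9
position: [0.5395, -0.0286, 0.1024]
tool_rot: [[0.938, 0.346, 0.002], [0.346, -0.938, -0.001], [0.002, 0.001, -1.0]]
ft_force: [-1.1, 0.2, 11.2]
grip_width: -0.0004
gripper_force: 5.1
```

Call:
move_arm:
  jaw: [0,0]
  dp:
    - [0,0,0.1]
    - [0,0,0]
  turn:
    - [0,0,0]
    - [0,0,0]

```text
time_s: 4.07
position: [0.5395, -0.0286, 0.1014]
tool_rot: [[0.938, 0.346, 0.002], [0.346, -0.938, -0.001], [0.002, 0.001, -1.0]]
ft_force: [-2.9, 0.1, 11.0]
grip_width: -0.0
gripper_force: 5.3
```

Call:
move_arm:
  jaw: [0,0]
  dp:
    - [0,0,0.05]
    - [0,0,0]
  turn:
    - [0,0,0]
    - [0,0,0]

```text
time_s: 4.23
position: [0.5395, -0.0286, 0.1011]
tool_rot: [[0.938, 0.346, 0.002], [0.346, -0.938, -0.001], [0.002, 0.001, -1.0]]
ft_force: [-2.8, 0.6, 10.0]
grip_width: -0.0001
gripper_force: 5.4
```

Call:
move_arm:
  jaw: [0,0]
  dp:
    - [0,0,0.05]
    - [0,0,0]
  turn:
    - [0,0,0]
    - [0,0,0]

```text
time_s: 4.4
position: [0.5396, -0.0286, 0.101]
tool_rot: [[0.938, 0.346, 0.003], [0.346, -0.938, -0.001], [0.002, 0.002, -1.0]]
ft_force: [-4.1, 0.9, 14.4]
grip_width: -0.0001
gripper_force: 7.3
```

Call:
move_arm:
  jaw: [0,0]
  dp:
    - [0,0,0.05]
    - [0,0,0]
  turn:
    - [0,0,0]
    - [0,0,0]

```text
time_s: 4.57
position: [0.5396, -0.0286, 0.1009]
tool_rot: [[0.938, 0.346, 0.003], [0.346, -0.938, -0.001], [0.002, 0.002, -1.0]]
ft_force: [-4.9, 1.6, 18.7]
grip_width: -0.0003
gripper_force: 9.3
```

The force is climbing with almost no further travel, so that's the stop, 2.5 cm below a clear height. Repeating full strokes now.

Call:
move_arm:
  jaw: [0,0,0,0,0,0,0,0,0,0,0,0]
  dp:
    - [0,0,-1]
    - [0,0,-1.5]
    - [0,0,0]
    - [0,0,0]
    - [0,0,0]
    - [0,0,0]
    - [0,0,0]
    - [0,0,0.8]
    - [0,0,0.6]
    - [0,0,0.6]
    - [0,0,0.5]
    - [0,0,0]
  turn:
    - [0,0,0]
    - [0,0,0]
    - [0,0,0]
    - [0,0,0]
    - [0,0,0]
    - [0,0,0]
    - [0,0,0]
    - [0,0,0]
    - [0,0,0]
    - [0,0,0]
    - [0,0,0]
    - [0,0,0]

```text
time_s: 5.57
position: [0.5397, -0.0286, 0.1009]
tool_rot: [[0.938, 0.346, 0.003], [0.346, -0.938, -0.001], [0.003, 0.002, -1.0]]
ft_force: [-4.1, 0.8, 24.3]
grip_width: 0.0
gripper_force: 12.0
```

Call:
move_arm:
  jaw: [0,0]
  dp:
    - [0,0,0]
    - [0,0,0]
  turn:
    - [0,0,0]
    - [0,0,0]

```text
time_s: 5.73
position: [0.5398, -0.0287, 0.1009]
tool_rot: [[0.938, 0.346, 0.003], [0.346, -0.938, -0.001], [0.003, 0.002, -1.0]]
ft_force: [-5.6, 1.3, 24.1]
grip_width: 0.0003
gripper_force: 12.4
```

Call:
move_arm:
  jaw: [0,0,0,0,0,0,0,0,0,0,0,0]
  dp:
    - [0,0,-1]
    - [0,0,-1.5]
    - [0,0,0]
    - [0,0,0]
    - [0,0,0]
    - [0,0,0]
    - [0,0,0]
    - [0,0,0.8]
    - [0,0,0.6]
    - [0,0,0.6]
    - [0,0,0.5]
    - [0,0,0]
  turn:
    - [0,0,0]
    - [0,0,0]
    - [0,0,0]
    - [0,0,0]
    - [0,0,0]
    - [0,0,0]
    - [0,0,0]
    - [0,0,0]
    - [0,0,0]
    - [0,0,0]
    - [0,0,0]
    - [0,0,0]

```text
time_s: 6.73
position: [0.5397, -0.0287, 0.1009]
tool_rot: [[0.938, 0.346, 0.003], [0.346, -0.938, -0.001], [0.003, 0.002, -1.0]]
ft_force: [-5.5, 0.7, 25.2]
grip_width: 0.0001
gripper_force: 12.0
```

Call:
move_arm:
  jaw: [0,0,0,0,0,0,0,0,0,0,0,0]
  dp:
    - [0,0,-1]
    - [0,0,-1.5]
    - [0,0,0]
    - [0,0,0]
    - [0,0,0]
    - [0,0,0]
    - [0,0,0]
    - [0,0,0.8]
    - [0,0,0.6]
    - [0,0,0.6]
    - [0,0,0.5]
    - [0,0,0]
  turn:
    - [0,0,0]
    - [0,0,0]
    - [0,0,0]
    - [0,0,0]
    - [0,0,0]
    - [0,0,0]
    - [0,0,0]
    - [0,0,0]
    - [0,0,0]
    - [0,0,0]
    - [0,0,0]
    - [0,0,0]

```text
time_s: 7.73
position: [0.5397, -0.0287, 0.1009]
tool_rot: [[0.938, 0.346, 0.003], [0.346, -0.938, -0.001], [0.003, 0.002, -1.0]]
ft_force: [-5.0, 0.9, 24.6]
grip_width: 0.0
gripper_force: 12.0
```

Call:
move_arm:
  jaw: [0,0,0,0,0,0,0,0,0,0,0,0]
  dp:
    - [0,0,-1]
    - [0,0,-1.5]
    - [0,0,0]
    - [0,0,0]
    - [0,0,0]
    - [0,0,0]
    - [0,0,0]
    - [0,0,0.8]
    - [0,0,0.6]
    - [0,0,0.6]
    - [0,0,0.5]
    - [0,0,0]
  turn:
    - [0,0,0]
    - [0,0,0]
    - [0,0,0]
    - [0,0,0]
    - [0,0,0]
    - [0,0,0]
    - [0,0,0]
    - [0,0,0]
    - [0,0,0]
    - [0,0,0]
    - [0,0,0]
    - [0,0,0]

```text
time_s: 8.73
position: [0.5397, -0.0287, 0.1009]
tool_rot: [[0.938, 0.346, 0.003], [0.346, -0.938, -0.001], [0.003, 0.002, -1.0]]
ft_force: [-5.4, 1.0, 23.2]
grip_width: 0.0002
gripper_force: 12.0
```

Call:
move_arm:
  jaw: [0,0,0,0,0,0,0,0,0,0,0,0]
  dp:
    - [0,0,-1]
    - [0,0,-1.5]
    - [0,0,0]
    - [0,0,0]
    - [0,0,0]
    - [0,0,0]
    - [0,0,0]
    - [0,0,0.8]
    - [0,0,0.6]
    - [0,0,0.6]
    - [0,0,0.5]
    - [0,0,0]
  turn:
    - [0,0,0]
    - [0,0,0]
    - [0,0,0]
    - [0,0,0]
    - [0,0,0]
    - [0,0,0]
    - [0,0,0]
    - [0,0,0]
    - [0,0,0]
    - [0,0,0]
    - [0,0,0]
    - [0,0,0]

```text
time_s: 9.73
position: [0.5397, -0.0286, 0.1009]
tool_rot: [[0.938, 0.346, 0.003], [0.346, -0.938, -0.001], [0.003, 0.002, -1.0]]
ft_force: [-5.0, 1.6, 24.7]
grip_width: -0.0001
gripper_force: 12.0
```

Call:
move_arm:
  jaw: [0,0,0,0,0,0,0,0,0,0,0,0]
  dp:
    - [0,0,-1]
    - [0,0,-1.5]
    - [0,0,-3]
    - [0,0,-3]
    - [0,0,-3]
    - [-3.3,2.25,0]
    - [-3.3,2.25,0]
    - [-3.3,2.25,0]
    - [-3.3,2.25,0]
    - [-3.3,2.25,0]
    - [-3.3,2.25,0]
    - [-3.3,2.25,0]
  turn:
    - [0,0,0]
    - [0,0,0]
    - [0,0,0]
    - [0,0,0]
    - [0,0,0]
    - [0,0,0]
    - [0,0,0]
    - [0,0,0]
    - [0,0,0]
    - [0,0,0]
    - [0,0,0]
    - [0,0,0]

```text
time_s: 10.73
position: [0.3752, -0.2572, 0.213]
tool_rot: [[0.938, 0.346, -0.001], [0.346, -0.938, 0.001], [-0.0, -0.001, -1.0]]
ft_force: [2.3, -0.7, 0.4]
grip_width: 0.0002
gripper_force: 0.0
```

Run:
```python
from h import *
a,d=cams.get_image("top");b=cams.get_image("scene")[0];a0=cv2.imread("pics/top0.png")[:,:,::-1]
np.save("top1.npy",d)
c=lambda i,u,v:cv2.resize(i[v-30:v+30,u-36:u+36],(396,330),interpolation=cv2.INTER_CUBIC)
cv2.imwrite("pics/c2.png",np.hstack([c(a0,305,230),c(a,305,230)])[:,:,::-1])
cv2.imwrite("pics/top1.png",a[:,:,::-1])
for n in("scene","top"):
  for q in("pin_tip","plunger_top"):
    for r in cams.mark_of(n,q)[:2]:
        u,v=r["location"][0]*560,r["location"][1]*420;print(n,q,r["p"],u,v,unproj(n,u,v,d[int(v),int(u)]) if n=="top" else"")
n="top";u0,v0=319,230
for f in("top0.npy","top1.npy"):
    d=np.load(f)
    P=np.array([unproj(n,u,v,d[v,u]) for v in range(v0-30,v0+30) for u in range(u0-45,u0+30) if d[v,u]>0])
    k=P[(P[:,2]>.104)&(P[:,2]<.13)];t=P[(P[:,2]>.07)&(P[:,2]<.088)]
    o,w,ang=cv2.minAreaRect(t[:,:2].astype(np.float32));print(len(k),np.median(k[:,2]),o,w,ang)
    y=np.radians(ang);Q=(P[:,:2]-o)@np.array([[np.cos(y),-np.sin(y)],[np.sin(y),np.cos(y)]])
    # pin: height 35..52mm, beyond tower +y face
    s=(P[:,2]>.035)&(P[:,2]<.056)&(abs(Q[:,0])<.012)&(Q[:,1]>.04);print("pin maxY",np.sort(Q[s][:,1])[-6:].round(4))
```

```text
scene pin_tip 0.6 260.176 211.21800000000002 
scene pin_tip 0.39 136.584 326.004 
scene plunger_top 0.88 227.192 214.91400000000002 
scene plunger_top 0.36 220.024 322.602 
top plunger_top 0.95 317.576 228.396 [ 0.53676166 -0.02550654  0.11688176]
top plunger_top 0.54 410.08799999999997 204.918 [ 0.58941144 -0.22247553  0.04558328]
486 0.11643534285821655 (0.5363929867744446, -0.027879953384399414) (0.08433475345373154, 0.09003793448209763) 14.916473388671875
pin maxY [0.0604 0.061  0.0615 0.0617 0.0629 0.0633]
485 0.11651798446066086 (0.5364322662353516, -0.028141245245933533) (0.08426283299922943, 0.09039459377527237) 15.012078285217285
pin maxY [0.0814 0.0819 0.0825 0.0831 0.0833 0.0839]
```

View pics/c2.png

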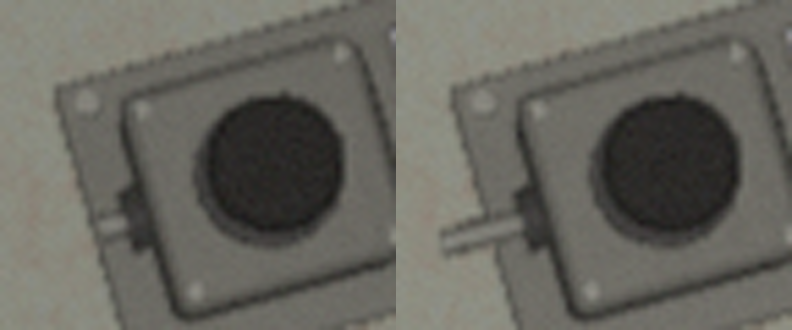

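The pin has come out about 21 mm, the holder hasn't moved and the plunger is up. I'll go back for two more slow strokes to confirm the pin has reached its end.

Call:
move_arm:
  jaw: [0,0,0,0,0,0,0,0,0,0,0,0]
  dp:
    - [3.3,-2.25,0]
    - [3.3,-2.25,0]
    - [3.3,-2.25,0]
    - [3.3,-2.25,0]
    - [3.3,-2.25,0]
    - [3.3,-2.25,0]
    - [3.3,-2.25,0]
    - [0,0,0]
    - [0,0,3]
    - [0,0,3]
    - [0,0,3]
    - [0,0,0]
  turn:
    - [0,0,0]
    - [0,0,0]
    - [0,0,0]
    - [0,0,0]
    - [0,0,0]
    - [0,0,0]
    - [0,0,0]
    - [0,0,0]
    - [0,0,0]
    - [0,0,0]
    - [0,0,0]
    - [0,0,0]

```text
time_s: 12.03
position: [0.5366, -0.0264, 0.119]
tool_rot: [[0.938, 0.348, -0.009], [0.348, -0.938, 0.003], [-0.008, -0.006, -1.0]]
ft_force: [-0.8, 0.3, -1.1]
grip_width: -0.0001
gripper_force: 0.0
```

Call:
move_arm:
  jaw: [0,0,0,0,0,0,0,0,0,0,0,0]
  dp:
    - [0,0,0]
    - [0,0,0.8]
    - [0,0,0.6]
    - [0,0,0.6]
    - [0,0,0.5]
    - [0,0,0]
    - [0,0,0]
    - [0,0,-1]
    - [0,0,-1.5]
    - [0,0,0]
    - [0,0,0]
    - [0,0,0]
  turn:
    - [0,0,0]
    - [0,0,0]
    - [0,0,0]
    - [0,0,0]
    - [0,0,0]
    - [0,0,0]
    - [0,0,0]
    - [0,0,0]
    - [0,0,0]
    - [0,0,0]
    - [0,0,0]
    - [0,0,0]

```text
time_s: 13.03
position: [0.5388, -0.0284, 0.1235]
tool_rot: [[0.938, 0.346, -0.0], [0.346, -0.938, 0.0], [-0.0, -0.0, -1.0]]
ft_force: [-0.1, 0.0, -0.4]
grip_width: 0.0001
gripper_force: 0.0
```

Call:
move_arm:
  jaw: [0,0,0,0,0,0,0,0,0,0,0,0]
  dp:
    - [0,0,0]
    - [0,0,0]
    - [0,0,0]
    - [0,0,0]
    - [0,0,0]
    - [0,0,0.8]
    - [0,0,0.6]
    - [0,0,0.6]
    - [0,0,0.5]
    - [0,0,0]
    - [0,0,0]
    - [0,0,0]
  turn:
    - [0,0,0]
    - [0,0,0]
    - [0,0,0]
    - [0,0,0]
    - [0,0,0]
    - [0,0,0]
    - [0,0,0]
    - [0,0,0]
    - [0,0,0]
    - [0,0,0]
    - [0,0,0]
    - [0,0,0]

```text
time_s: 14.03
position: [0.5399, -0.0287, 0.1009]
tool_rot: [[0.938, 0.346, 0.004], [0.346, -0.938, -0.001], [0.003, 0.002, -1.0]]
ft_force: [-3.5, 0.9, 23.1]
grip_width: -0.0004
gripper_force: 11.5
```

Call:
move_arm:
  jaw: [0,0,0,0,0,0,0,0,0,0,0,0]
  dp:
    - [0,0,-1]
    - [0,0,-1.5]
    - [0,0,-3]
    - [0,0,-3]
    - [0,0,-3]
    - [-3.3,2.25,0]
    - [-3.3,2.25,0]
    - [-3.3,2.25,0]
    - [-3.3,2.25,0]
    - [-3.3,2.25,0]
    - [-3.3,2.25,0]
    - [-3.3,2.25,0]
  turn:
    - [0,0,0]
    - [0,0,0]
    - [0,0,0]
    - [0,0,0]
    - [0,0,0]
    - [0,0,0]
    - [0,0,0]
    - [0,0,0]
    - [0,0,0]
    - [0,0,0]
    - [0,0,0]
    - [0,0,0]

```text
time_s: 15.03
position: [0.3752, -0.2571, 0.2132]
tool_rot: [[0.938, 0.346, -0.001], [0.346, -0.938, 0.001], [-0.0, -0.001, -1.0]]
ft_force: [0.7, 0.2, 0.1]
grip_width: 0.0001
gripper_force: 0.0
```

Call:
move_arm:
  jaw: [0,0,0]
  dp:
    - [0,0,0]
    - [0,0,0]
    - [0,0,0]
  turn:
    - [0,0,0]
    - [0,0,0]
    - [0,0,0]

```text
time_s: 15.28
position: [0.3767, -0.2557, 0.2133]
tool_rot: [[0.939, 0.345, -0.0], [0.345, -0.939, 0.001], [-0.0, -0.001, -1.0]]
ft_force: [-0.4, 0.8, -0.6]
grip_width: -0.0001
gripper_force: 0.0
```

Run:
```python
from h import *
a,d=cams.get_image("top");np.save("top2.npy",d);cv2.imwrite("pics/top2.png",a[:,:,::-1])
n="top";u0,v0=319,230
for f in("top1.npy","top2.npy"):
    d=np.load(f)
    P=np.array([unproj(n,u,v,d[v,u]) for v in range(v0-30,v0+30) for u in range(u0-45,u0+30) if d[v,u]>0])
    k=P[(P[:,2]>.104)&(P[:,2]<.13)];t=P[(P[:,2]>.07)&(P[:,2]<.088)]
    o,w,ang=cv2.minAreaRect(t[:,:2].astype(np.float32));print(len(k),np.median(k[:,2]),o,ang)
    y=np.radians(15);Q=(P[:,:2]-o)@np.array([[np.cos(y),-np.sin(y)],[np.sin(y),np.cos(y)]])
    s=(P[:,2]>.035)&(P[:,2]<.056)&(abs(Q[:,0])<.012)&(Q[:,1]>.04);print("pin maxY",np.sort(Q[s][:,1])[-6:].round(4))
```

```text
485 0.11651798446066086 (0.5364322662353516, -0.028141245245933533) 15.012078285217285
pin maxY [0.0814 0.0819 0.0825 0.0831 0.0833 0.0839]
486 0.11658801587467688 (0.5364229679107666, -0.02813035249710083) 15.018033981323242
pin maxY [0.0814 0.0819 0.0825 0.083  0.0833 0.0839]
```

View pics/top2.png

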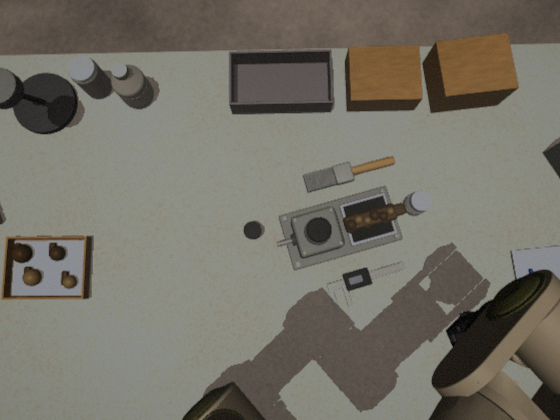

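The two extra strokes left the pin where it was (tip at about (279,243)). The plunger is up at (319,230), nothing else has moved and the arm is clear.

```bash
python3 -c "
from rig import ticket
print(ticket.close_job())"
```

```text
the job is handed in; nothing more can be done
None
```

The job is handed in: after eight full strokes the indicator pin is out about 21 mm from where it started, the last two strokes moved it no further, the plunger is fully up, the holder and the things around it did not move, and the arm is clear at about 15 s.

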